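# Clamp the lens carrier in the bench bar clamp

## Task

Set the lens carrier (the small black block with the round ring on top) upright on the bed of the bench clamp, centred and with its length along the bar between the two jaws, and let go of it. Then squeeze the clamp's trigger towards its handle, again and again, until the sliding jaw holds the carrier firmly against the fixed jaw, and let go; squeeze with feeling, since pressing hard would crush the optics. Move the jaw only with the trigger and leave the other things on the bench where they are.

Things in the scene. Friction and masses are not known exactly. Their poses are not given: they have to be found in the camera images.
- carrier_center (a point): Lens carrier, loose, 0.2 kg, black plastic: a block 36 (its x) x 50 (its y) x 34 mm high (z up) with an upright round lens ring 29 mm across, 10 mm thick, on the middle of its top (67 mm high in all; the ring's hole looks along y). The point is the centre of the block, 17 mm above its underside. Grip the block across its 36 mm width (along x).
- clamp: Bench bar clamp fixed to the bench, dark steel and black plastic; base plate 100 x 310 x 12 mm. Origin at the centre of its underside, z up, y along the bar from the handle end to the fixed jaw. Flat bed (46 mm wide in x, top at z = 30 mm) from y = 20 to 125 mm. Steel bar at z = 41 to 55 mm, sticking out behind the head.
- seat (a point): Point on the bed's top (30 mm above the bench), 25 mm from the fixed jaw's face: below the middle of a carrier that lies against the fixed jaw. Axes as the clamp's.
- fixed_jaw (a point): Middle of the fixed jaw's face, 125 mm to +y of the clamp's origin and 48 mm above the bench; the steel jaw is 50 mm wide and reaches 68 mm above the bench.
- jaw: Sliding jaw with its bar: steel block 40 mm wide with a rubber face 36 wide x 28 mm high that gives about 1 mm per 6 N. Origin at the centre of the rubber face, 48 mm above the bench, axes as the clamp's. It starts 63 to 75 mm from the fixed jaw. Only the trigger may move it: the robot must not push it. A brake of about 10 N holds it where it is.
- head (a point): Top of the clamp's black head block (44 wide in x, 60 mm along the bar, 95 mm high), which carries handle and trigger. A full squeeze feeds the bar and jaw about 3 to 5 mm towards the fixed jaw, a part squeeze less (nothing in its first third); on letting go the trigger springs back and the jaw stays.
- handle (a point): Fixed upright handle, black plastic, 14 mm thick along the bar, 26 mm wide, its top 192 mm above the bench. The point is on its centre line, 165 mm above the bench; its outer face is 7 mm to -y (clamp axes).
- trigger_bar (a point): Rounded crossbar (12 mm thick, 38 mm long across the bar) of the steel trigger, which stands on the jaws' side of the handle, 180 mm high. The point is its axis, 165 mm above the bench, at rest 31 mm to +y of the handle's point. Press its +y side towards the handle: both together measure 44 mm at rest, 27 mm fully squeezed. The handle does not move.
- trigger (a joint): Trigger angle, rad: 0 at rest, 0.30 fully squeezed; pivot 58 mm below the crossbar. Squeezing force: 7 to 9 N while the jaw runs free. On a part the trigger stops short (at 10 N both still measure about 29 to 31 mm, against 27 to 28 mm when running free): 9 N there presses the part with about 10 N, 14 N with 13 N, 25 N with 17 N. From 5 N it is held firmly; above 15 N crushed.
- filter_frame: Bystander: low black block 36 x 50 x 20 mm with an upright SQUARE open frame on top, 59 mm high in all; origin under its centre.
- turret: Bystander: aluminium objective turret, 84 mm across, about 50 mm high; origin under its centre.
- filter_strip: Bystander: flat black filter slide 22 x 95 x 7 mm; origin under its centre.
- spray_bottle: Bystander: clear bottle 40 mm across, 120 mm high; origin under its centre.
- lens_jar: Bystander: glass jar 48 mm across, 50 mm high; origin under its centre.
- screwdriver: Bystander: screwdriver with black handle, lying on the bench.
- mouse: Bystander: black computer mouse 110 x 60 x 34 mm; origin under its centre.
There are look-alikes about, which are no part of the job. Leave any blue or red look-alike of the part that bears carrier_center alone.

How it is judged:
By the outcome, as a careful person would: the job done as asked, in the order asked, and still so for the second after the job is handed in, with the robot touching nothing.
It also fails if it takes over 64 s, if anything falls off the work surface, if the arm or the gripper's body presses on something with over 40 N, if the wrist force passes 120 N, or if a joint passes its speed limit or range.

## Robot

A 6-joint arm with a two-finger parallel gripper is mounted at the origin on the work surface. World frame = base frame: x ahead of the robot, y to its left, z up, the work surface at z = 0. Lengths are in m, angles in rad, forces in N, time in s.
With the tool pointing down it reaches from about 0.375 to 0.925 m from the base axis. Payload 5.7 kg.
Tool frame: the origin (TCP) lies at the very end of the fingers, on their centre line; the grasp point (between the pads) lies pinch_z behind it (pinch_z is the distance from the TCP to the grasp point, in m); z points along the fingers, y is the line along which they close (so a half turn about z gives the same grasp; the last joint's range is limited). The gripper opens to 88 mm and grips with 3 to 60 N. Pads are 20 mm wide; open, the fingers measure 115 mm over their backs; the gripper's body (75 mm by 178 mm) begins 61 mm behind the grasp point.
Start: joints at [-1.31, 0.359, 1.51, -0, 1.272, -0.115], TCP at [0.22, -0.558, 0.223] pointing down, gripper open.
Joint ranges: [-2.97, 2.97], [-1.01, 2.36], [0.21, 2.38], [-0.96, 4.11], [0.2, 2.71], [-2.98, 2.98]. Speed limits (rad/s): [2.39, 2.39, 3.14, 3.14, 3.14, 3.14].

## Interface

Orientations are given as a unit quaternion [x, y, z, w].
In Python, from workcell import get_obs, snapshot, get_calibration, hand_in, pinch_z gives the robot as it stands. The module is installed in compiled form; this text tells all that it offers.
- The arm moves only by the tool play_rows, never from a script. Its argument "series" is a list of rows, each an object with "xyz": the shift along the tool's x, y, z as a fraction of full scale, a list of three; "dr": the turn, a rotation vector about the tool's x, y, z as a fraction of full scale, a list of three. A call has 1 to 12 rows; each row shifts and turns the commanded pose from where the row before left it, along the tool's axes as they then stand; what a row does not reach is not made up. Full scale, the value 1, is 400 mm for a shift and 2 pi rad for a turn. A row lasts 1/10 s, in which the tool goes at most 50 mm and 8.59 degrees, less where a joint would pass 70% of its speed; a pose out of reach is approached as far as the arm can. A call with a number of a shift or a turn outside -1 to 1 is refused whole. A call with a gripper value outside its range is refused whole. "grip" is the gripper's target within -1 to 1 (shut at 1, half-way at 0, fully open at -1), set as the call begins (left out, the last holds). The fingers move at their own pace and stop on an object; "grip_force" is the grip in N (left out, the last holds). Time passes only in rows, so rows that do not move let the fingers close. It gives the time, the measured TCP pose, the force, the opening and the grip force at its end, in the units of the state.
- get_obs(): the state, without advancing time (a new reading comes with each control period).
- snapshot(name): name is "side" or "top" or "wrist"; returns the picture (420x560x3 uint8, red, green, blue); there is no depth.
- get_calibration(name): a dict with "fx", "fy", "cx", "cy" (pixels), "T" (4x4, takes a point from camera to world coordinates). Camera axes: x right, y down, z forward; pixel columns grow to the right and rows downward; lengths in m; the calibration is good to about 2 mm. A picture is of the moment at which its call begins: read the wrist's pose just before it. get_calibration takes no time and is no camera call; for the wrist camera it gives the pose at the moment of the call.
- hand_in(): hands the job in; it is judged then, once.
The state is a dict: "t": time; "q": joint angles; "dq": joint speeds; "joint_efforts": joint torques, N m; "ee_pos": TCP position; "orientation": TCP orientation; "force": force on the tool from outside, world axes, zero at the start; "torque": the same for the moment, N m; "gripper_width": finger opening in m; "gripper_force": force on a finger pad.
Only numpy, scipy, OpenCV 4.12 (cv2) and the standard library are available. Lean on these libraries where they do the work, as an engineer would, in place of code of your own. Each camera call takes 0.05 s, during which the arm holds its last target. There are 200 camera calls.

## Working session

There is one attempt and no reset: what is moved stays moved. The work goes in short steps, Python scripts to look and compute and a tool call to move; the robot and the scene stay as the last step left them, time stands still between calls to the robot, and variables do not carry over. Pictures are saved under pics/ and viewed, at most 10 in all, crops included, and the job is handed in when it is done.

Besides the shell and the picture viewer there is one more tool, called as name([rows], argument=value, ...), one row to a line, values as JSON. play_rows: Moves the arm, as the interface text tells. Shift numbers are shares of 400 mm and turn numbers shares of 2 pi rad, none past 1 either way. Its arguments: {"type":"object","properties":{"series":{"type":"array"},"grip":{"type":"number"},"grip_force":{"type":"number"}},"required":["series"]}

```bash
mkdir -p pics
python3 - <<'E'
from workcell import *
import cv2,numpy as np
print(pinch_z, get_obs())
for n in ("top","side"):
    im=snapshot(n); cv2.imwrite(f"pics/{n}0.png",im[:,:,::-1])
    c=get_calibration(n); print(n,c["fx"],c["fy"],c["cx"],c["cy"],np.round(c["T"],3).tolist())
c=get_calibration("wrist"); print(c)
E
```

```text
0.0187 {'t': 0.0, 'q': array([-1.31010027e+00,  3.59494937e-01,  1.51144433e+00, -1.44694882e-05,
        1.27251121e+00, -1.15052071e-01]), 'dq': array([ 0.00012224,  0.00086792, -0.00040079,  0.00043853, -0.0021315 ,
       -0.00014995]), 'joint_efforts': array([-1.30843495e-03, -5.15383315e+01, -2.70725387e+01,  6.73771813e-02,
        3.52144532e-02, -1.24355479e-04]), 'ee_pos': array([ 0.22001252, -0.55744709,  0.22181108]), 'orientation': array([ 9.82402695e-01,  1.86772806e-01, -7.44803226e-05, -9.25945704e-04]), 'force': array([-0.06614192,  0.16443748, -0.4289169 ]), 'torque': array([ 0.03695907,  0.01385557, -0.03692029]), 'gripper_force': 0.0, 'gripper_width': 0.08796652802254744}
top 404.15097026352873 404.15097026352873 271.3590688797566 213.5886527831585 [[0.022, -0.992, 0.126, 0.441], [-1.0, -0.02, 0.017, -0.022], [-0.015, -0.127, -0.992, 1.025], [0.0, 0.0, 0.0, 1.0]]
side 390.16805106730675 390.16805106730675 271.8650878456808 213.26994886520433 [[-0.84, -0.28, 0.464, 0.033], [-0.542, 0.41, -0.733, 0.819], [0.015, -0.868, -0.497, 0.669], [0.0, 0.0, 0.0, 1.0]]
{'fx': 350.152595975602, 'fy': 350.152595975602, 'cx': 279.81576403392233, 'cy': 213.79681048002783, 'T': array([[ 0.36689313, -0.88922945, -0.27324058,  0.29541902],
       [-0.93026249, -0.35104474, -0.10667372, -0.52893843],
       [-0.00106225,  0.29332332, -0.95601271,  0.38381426],
       [ 0.        ,  0.        ,  0.        ,  1.        ]])}
```

View pics/top0.png

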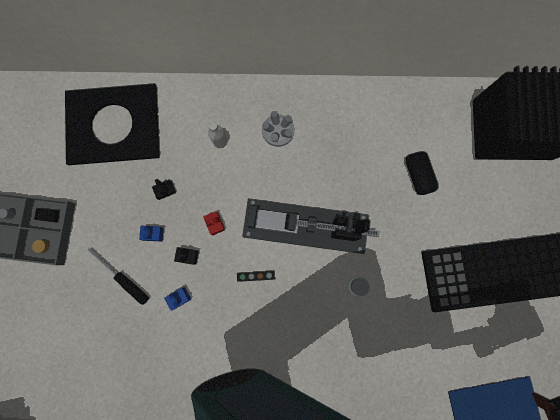

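View pics/side0.png

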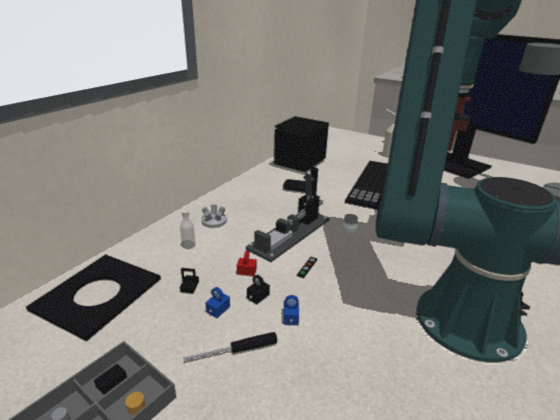

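Two black candidates appear: top (187,255) / side (258,289), which seems to have a round ring, and top (164,188) / side (189,281), which seems to have a square frame. The blue and red ones are out. I'll check with one enlarged crop.

Run:
```python
import cv2,numpy as np
s=cv2.imread("pics/side0.png"); t=cv2.imread("pics/top0.png")
a=cv2.resize(s[260:310,165:285],(800,333),interpolation=cv2.INTER_CUBIC)
b=cv2.resize(t[170:275,140:210],(177,266),interpolation=cv2.INTER_CUBIC)
c=cv2.resize(t[190:260,235:390],(589,266),interpolation=cv2.INTER_CUBIC)
out=np.zeros((599,800,3),np.uint8); out[:333]=a; out[333:,:177]=b; out[333:,190:779]=c
cv2.imwrite("pics/crop0.png",np.clip(out*1.6,0,255).astype(np.uint8))
```

```text
(no output)
```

View pics/crop0.png

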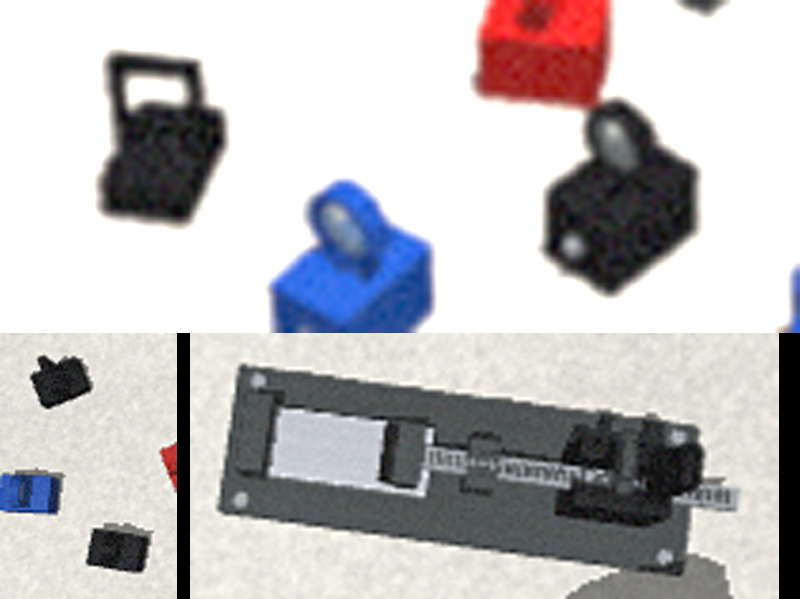

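The round ring is on the block at top (187,255), so that is the carrier. The one at (164,188) has the square frame. Next I'll measure the carrier and the clamp.

```bash
cat > h.py <<'E'
from workcell import *
import cv2,numpy as np
from scipy.spatial.transform import Rotation as R
def back(c,uv,z):
    uv=np.atleast_2d(uv).astype(float)
    d=np.c_[(uv[:,0]-c["cx"])/c["fx"],(uv[:,1]-c["cy"])/c["fy"],np.ones(len(uv))]@c["T"][:3,:3].T
    o=c["T"][:3,3]; return o+d*((z-o[2])/d[:,2])[:,None]
def proj(c,P):
    p=(np.atleast_2d(P)-c["T"][:3,3])@c["T"][:3,:3]
    return np.c_[p[:,0]/p[:,2]*c["fx"]+c["cx"],p[:,1]/p[:,2]*c["fy"]+c["cy"]]
E
python3 - <<'E'
from h import *
c=get_calibration("top"); t=cv2.imread("pics/top0.png")
B=back(c,[[248.2,198.4],[369.2,214.7],[364.7,253.4],[242.9,237.1]],.012)
print(B.round(3)); print(np.linalg.norm(np.roll(B,-1,0)-B,axis=1))
y=(B[0]+B[3]-B[1]-B[2])/2; y[2]=0; print("clamp centre",B.mean(0)," y yaw",np.degrees(np.arctan2(y[1],y[0])))
g=t[243:268,170:204].max(2); m=(g<45).astype(np.uint8)
n,l,s,ce=cv2.connectedComponentsWithStats(m); k=1+s[1:,4].argmax()
pts=np.argwhere(l==k)[:,::-1]+[170,243]
P=back(c,pts,.034)
r=cv2.minAreaRect((P[:,:2]*1000).astype(np.float32)); print(len(pts),s[k],r)
E
```

```text
[[ 0.608  0.056  0.012]
 [ 0.572 -0.25   0.012]
 [ 0.475 -0.238  0.012]
 [ 0.509  0.066  0.012]]
[0.30820922 0.09803904 0.30651448 0.09925277]
clamp centre [ 0.54119996 -0.09162001  0.012     ]  y yaw 83.49608759912572
321 [  4   4  25  17 321] ((459.9353332519531, 202.09033203125), (55.32585525512695, 35.48331069946289), 81.9480209350586)
```

play_rows([
  {"xyz": [0.0875, -0.0688, -0.0244], "dr": [0, 0, 0]},
  {"xyz": [0.0875, -0.0688, -0.0244], "dr": [0, 0, 0]},
  {"xyz": [0.0875, -0.0688, -0.0244], "dr": [0, 0, 0]},
  {"xyz": [0.0875, -0.0688, -0.0244], "dr": [0, 0, 0]},
  {"xyz": [0.0875, -0.0688, -0.0244], "dr": [0, 0, 0]},
  {"xyz": [0.0875, -0.0688, -0.0244], "dr": [0, 0, 0]},
  {"xyz": [0.0875, -0.0688, -0.0244], "dr": [0, 0, 0]},
  {"xyz": [0.0875, -0.0688, -0.0244], "dr": [0, 0, 0]},
  {"xyz": [0.0559, -0.0994, 0.0125], "dr": [0, 0, 0]},
  {"xyz": [0.0559, -0.0994, 0.0125], "dr": [0, 0, 0]},
  {"xyz": [0.0559, -0.0994, 0.0125], "dr": [0, 0, 0]},
  {"xyz": [0.0559, -0.0994, 0.0125], "dr": [0, 0, 0]},
])

```text
t: 1.3
ee_pos: [0.4243, -0.0679, 0.2804]
orientation: [0.982, 0.187, -0.0, -0.0]
force: [1.5, 0.6, -0.3]
gripper_width: 0.0879
gripper_force: 0.0
```

play_rows([
  {"xyz": [0.0559, -0.0994, 0.0125], "dr": [0, 0, 0]},
  {"xyz": [0.0559, -0.0994, 0.0125], "dr": [0, 0, 0]},
  {"xyz": [0.0559, -0.0994, 0.0125], "dr": [0, 0, 0]},
  {"xyz": [0.0559, -0.0994, 0.0125], "dr": [0, 0, 0]},
  {"xyz": [0.0559, -0.0994, 0.0125], "dr": [0, 0, 0]},
  {"xyz": [0.0559, -0.0994, 0.0125], "dr": [0, 0, 0]},
  {"xyz": [0, 0, 0.01], "dr": [0, 0, -0.021]},
  {"xyz": [0, 0, 0.01], "dr": [0, 0, -0.021]},
  {"xyz": [0, 0, 0.01], "dr": [0, 0, -0.021]},
  {"xyz": [0, 0, 0.01], "dr": [0, 0, -0.021]},
  {"xyz": [0, 0, 0.01], "dr": [0, 0, -0.021]},
  {"xyz": [0, 0, 0.01], "dr": [0, 0, -0.021]},
])

```text
t: 2.5
ee_pos: [0.4615, 0.2013, 0.2262]
orientation: [0.833, 0.553, -0.0, -0.0]
force: [-0.5, 0.7, 0.3]
gripper_width: 0.0875
gripper_force: 0.0
```

play_rows([
  {"xyz": [0, 0, 0.01], "dr": [0, 0, -0.021]},
  {"xyz": [0, 0, 0.01], "dr": [0, 0, -0.021]},
  {"xyz": [0, 0, 0], "dr": [0, 0, 0]},
  {"xyz": [0, 0, 0], "dr": [0, 0, 0]},
])

```text
t: 2.9
ee_pos: [0.4617, 0.2013, 0.2186]
orientation: [0.756, 0.655, -0.0, -0.0]
force: [-1.0, 0.8, -0.2]
gripper_width: 0.0879
gripper_force: 0.0
```

Run:
```python
from h import *
o=get_obs(); c=get_calibration("wrist"); im=snapshot("wrist"); cv2.imwrite("pics/w1.png",im[:,:,::-1])
np.savez("w1.npz",T=c["T"],p=o["ee_pos"],q=o["orientation"])
print(o["t"],o["ee_pos"],R.from_quat(o["orientation"]).as_matrix().round(3).tolist(),o["q"],proj(c,[[.46,.202,.034],[.46,.202,.067]]))
```

```text
2.9 [0.46170603 0.20128961 0.2186084 ] [[0.142, 0.99, -0.001], [0.99, -0.142, -0.0], [-0.0, -0.001, -1.0]] [2.73838040e-01 2.24637767e-01 1.71860822e+00 8.76046971e-05
 1.19894879e+00 4.16748279e-01] [[277.87666326 188.33089087]
 [277.67298332 196.36415444]]
```

View pics/w1.png

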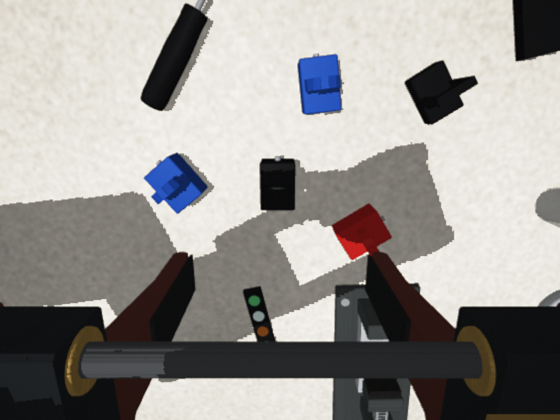

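The black carrier sits at about (278,184), nearly aligned with the image axes. The red and blue look-alikes at (362,231), (320,85) and (176,183) are clear of the grasp. I'll measure the outline of its top face.

Run:
```python
from h import *
c=get_calibration("wrist"); c["T"]=np.load("w1.npz")["T"]
im=cv2.imread("pics/w1.png"); g=im[145:225,245:315].max(2)
m=(g<60).astype(np.uint8); n,l,s,ce=cv2.connectedComponentsWithStats(m); k=1+s[1:,4].argmax()
pts=np.argwhere(l==k)[:,::-1]+[245,145]
print(s[k]); r=cv2.minAreaRect((back(c,pts,.034)[:,:2]*1000).astype(np.float32)); print(r)
# model silhouette fit: hull of projected block
hull=cv2.convexHull(pts.astype(np.float32))[:,0]
from scipy.optimize import least_squares
obs=np.zeros((420,560),np.float32); obs[pts[:,1],pts[:,0]]=1
def model(p):
    a=p[2]; ux=np.array([np.sin(a),-np.cos(a)]); uy=np.array([np.cos(a),np.sin(a)])
    P=[np.r_[p[:2]+i*.018*ux+j*.025*uy,z] for i in(-1,1) for j in(-1,1) for z in(0,.034)]
    P+=[np.r_[p[:2]+.0145*np.cos(t)*ux+j*.005*uy,.0525+.0145*np.sin(t)] for t in np.linspace(0,6.28,16) for j in(-1,1)]
    h=cv2.convexHull(proj(c,P).astype(np.float32))
    M=np.zeros((420,560),np.uint8); cv2.fillConvexPoly(M,np.round(h*16).astype(np.int32),1,shift=4); return M
from scipy.optimize import minimize
f=lambda p: np.abs(model(p)-obs).sum()
b=min((minimize(f,[.46+dx,.2,np.radians(82)],method="Nelder-Mead",options=dict(initial_simplex=np.array([[.46+dx,.2,1.40],[.47+dx,.2,1.45],[.46+dx,.21,1.45],[.46+dx,.2,1.5]]))) for dx in(-.005,0,.003)),key=lambda r:r.fun)
print(b.x,np.degrees(b.x[2]),b.fun)
```

```text
[  15   14   35   51 1723]
((459.8554382324219, 205.96878051757812), (51.80011749267578, 33.98930358886719), 82.46920013427734)
[0.4597839  0.20191854 1.44025023] 82.52025973814717 223.0
```

play_rows([
  {"xyz": [0.003, -0.0048, 0.06], "dr": [0, 0, -0.002]},
  {"xyz": [0, 0, 0.08], "dr": [0, 0, 0]},
  {"xyz": [0, 0, 0.08], "dr": [0, 0, 0]},
  {"xyz": [0, 0, 0.08], "dr": [0, 0, 0]},
  {"xyz": [0, 0, 0.06], "dr": [0, 0, 0]},
  {"xyz": [0, 0, 0.05], "dr": [0, 0, 0]},
  {"xyz": [0, 0, 0.05], "dr": [0, 0, 0]},
  {"xyz": [0, 0, 0.04], "dr": [0, 0, 0]},
  {"xyz": [0, 0, 0.034], "dr": [0, 0, 0]},
  {"xyz": [0, 0, 0], "dr": [0, 0, 0]},
  {"xyz": [0, 0, 0], "dr": [0, 0, 0]},
], grip=-0.35)

```text
t: 4.05
ee_pos: [0.4604, 0.2029, 0.0054]
orientation: [0.751, 0.66, -0.0, -0.0]
force: [0.5, -0.6, -0.4]
gripper_width: 0.0595
gripper_force: 0.0
```

play_rows([
  {"xyz": [0, 0, 0], "dr": [0, 0, 0]},
  {"xyz": [0, 0, 0], "dr": [0, 0, 0]},
  {"xyz": [0, 0, 0], "dr": [0, 0, 0]},
  {"xyz": [0, 0, 0], "dr": [0, 0, 0]},
  {"xyz": [0, 0, 0], "dr": [0, 0, 0]},
  {"xyz": [0, 0, 0], "dr": [0, 0, 0]},
  {"xyz": [0, 0, 0], "dr": [0, 0, 0]},
  {"xyz": [0, 0, 0], "dr": [0, 0, 0]},
], grip=1, grip_force=12)

```text
t: 4.85
ee_pos: [0.4601, 0.2029, 0.0057]
orientation: [0.751, 0.661, 0.0, -0.0]
force: [-1.8, 0.5, 5.4]
gripper_width: 0.0358
gripper_force: 12.0
```

play_rows([
  {"xyz": [0, 0, -0.05], "dr": [0, 0, 0]},
  {"xyz": [0, 0, -0.1], "dr": [0, 0, 0]},
  {"xyz": [0, 0, -0.11], "dr": [0, 0, 0]},
  {"xyz": [0, 0, -0.11], "dr": [0, 0, 0]},
  {"xyz": [-0.0965, 0.0493, -0.06], "dr": [0, 0, 0]},
  {"xyz": [-0.0965, 0.0493, -0.05], "dr": [0, 0, 0]},
  {"xyz": [-0.0965, 0.0493, 0], "dr": [0, 0, 0]},
  {"xyz": [-0.0965, 0.0493, 0], "dr": [0, 0, 0]},
  {"xyz": [-0.0965, 0.0493, 0], "dr": [0, 0, 0]},
  {"xyz": [-0.0965, 0.0493, 0], "dr": [0, 0, -0.003]},
  {"xyz": [0, 0, 0], "dr": [0, 0, 0]},
  {"xyz": [0, 0, 0], "dr": [0, 0, 0]},
])

```text
t: 6.05
ee_pos: [0.5478, -0.0425, 0.1966]
orientation: [0.745, 0.667, -0.0, -0.001]
force: [-0.2, -0.1, -2.2]
gripper_width: 0.0358
gripper_force: 12.0
```

Run:
```python
from h import *
o=get_obs(); c=get_calibration("wrist"); im=snapshot("wrist"); cv2.imwrite("pics/w2.png",im[:,:,::-1])
np.savez("w2.npz",T=c["T"],p=o["ee_pos"],q=o["orientation"])
print(o["t"],o["ee_pos"],o["gripper_width"],o["force"],R.from_quat(o["orientation"]).as_matrix().round(4)[:,:2].tolist())
```

```text
6.05 [ 0.54782363 -0.04253354  0.19659837] 0.03578026079165364 [-0.2085657  -0.07842738 -2.21138833] [[0.1104, 0.9939], [0.9939, -0.1104], [0.0006, -0.0013]]
```

View pics/w2.png

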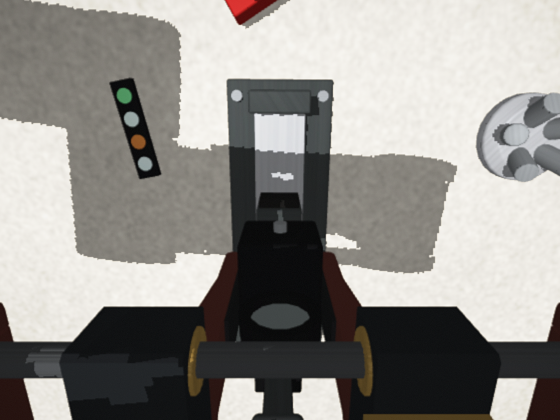

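The plate's far corners are at (228,80) and (332,80), the bed edges at columns 254 and 305, and the fixed jaw at rows 90–113. The carrier is held straight. I'll compute the clamp pose from these.

Run:
```python
from h import *
c=get_calibration("wrist"); c["T"]=np.load("w2.npz")["T"]
g=cv2.cvtColor(cv2.imread("pics/w2.png"),cv2.COLOR_BGR2GRAY).astype(float)
def edge(line,lo,hi,sgn): # subpixel strongest gradient
    d=sgn*np.diff(cv2.GaussianBlur(line.reshape(1,-1),(5,1),0)[0])[lo:hi]; i=d.argmax(); return lo+i+.5
rows=np.arange(95,145,3)
L=[(edge(g[r],215,245,-1),r) for r in rows]; Rr=[(edge(g[r],318,345,1),r) for r in rows]
bl=[(edge(g[r],245,265,1),r) for r in range(118,148,3)]; br=[(edge(g[r],295,315,-1),r) for r in range(118,148,3)]
cols=np.arange(240,322,4); F=[(k,edge(g[:,k],70,95,-1)) for k in cols]
fj=[(k,edge(g[:,k],100,125,1)) for k in range(260,300,4)]
def fitl(uv,z):
    P=back(c,uv,z)[:,:2].astype(np.float32); return cv2.fitLine(P,cv2.DIST_HUBER,0,.001,.001).ravel()
for n,uv,z in(("L",L,.012),("R",Rr,.012),("bl",bl,.03),("br",br,.03),("far",F,.012),("fj",fj,.03)):
    v=fitl(uv,z); print(n,np.round(v,4),"yaw",np.degrees(np.arctan2(v[1],v[0])).round(2))
def axis(a,b):
    a,b=fitl(*a),fitl(*b); return a,b
for A,B in(((L,.012),(Rr,.012)),((bl,.03),(br,.03))):
    a,b=axis(A,B); d=np.radians(83.5); n=np.array([np.sin(d),-np.cos(d)]); print("n-offset mid",(a[2:]@n+b[2:]@n)/2,"width",(b[2:]-a[2:])@n)
d=np.radians(83.5);u=np.array([np.cos(d),np.sin(d)]);n=np.array([np.sin(d),-np.cos(d)])
print("far u",fitl(F,.012)[2:]@u,"fj bottom u",fitl(fj,.03)[2:]@u, "est seat u",np.array([.5525,.0077])@u, "n",np.array([.5525,.0077])@n)
```

```text
L [0.1064 0.9943 0.5061 0.0335] yaw 83.89
R [0.1127 0.9936 0.605  0.0247] yaw 83.53
bl [0.1316 0.9913 0.5312 0.0175] yaw 82.44
br [0.1418 0.9899 0.5763 0.0125] yaw 81.85
far [ 0.9921 -0.1255  0.5559  0.0615] yaw -7.21
fj [ 0.9935 -0.1134  0.5543  0.0302] yaw -6.51
n-offset mid 0.5486804127434417 width 0.0992539377900453
n-offset mid 0.5484796870339926 width 0.04531388711208348
far u 0.12403659521715138 fj bottom u 0.09279930721005167 est seat u 0.07019527889547825 n 0.5480767855153017
```

play_rows([
  {"xyz": [0.0565, -0.0004, 0], "dr": [0, 0, 0]},
  {"xyz": [0.0565, -0.0004, 0], "dr": [0, 0, 0]},
  {"xyz": [0, 0, 0.07], "dr": [0, 0, 0]},
  {"xyz": [0, 0, 0.07], "dr": [0, 0, 0]},
  {"xyz": [0, 0, 0.06], "dr": [0, 0, 0]},
  {"xyz": [0, 0, 0.05], "dr": [0, 0, 0]},
  {"xyz": [0, 0, 0], "dr": [0, 0, 0]},
  {"xyz": [0, 0, 0], "dr": [0, 0, 0]},
])

```text
t: 6.9
ee_pos: [0.5521, 0.0044, 0.0972]
orientation: [0.744, 0.668, -0.0, -0.001]
force: [-0.2, 0.6, -1.6]
gripper_width: 0.036
gripper_force: 12.0
```

Run:
```python
from h import *
o=get_obs(); c=get_calibration("wrist"); im=snapshot("wrist"); s=snapshot("side")
np.savez("w3.npz",T=c["T"])
print(o["t"],o["ee_pos"],o["gripper_width"],o["force"],R.from_quat(o["orientation"]).as_matrix().round(4)[:,:2].tolist())
a=cv2.resize(s[170:270,230:350],(480,400),interpolation=cv2.INTER_CUBIC); b=cv2.resize(im[:,150:420],(270,420))
out=np.zeros((420,750,3),np.uint8); out[:400,:480]=a; out[:,480:]=b; cv2.imwrite("pics/w3.png",np.clip(out[:,:,::-1]*1.5,0,255).astype(np.uint8))
```

```text
6.9 [0.55209925 0.00435165 0.09724657] 0.036007382479589935 [-0.15015465  0.55739876 -1.62132029] [[0.1064, 0.9943], [0.9943, -0.1064], [0.0003, -0.0013]]
```

View pics/w3.png

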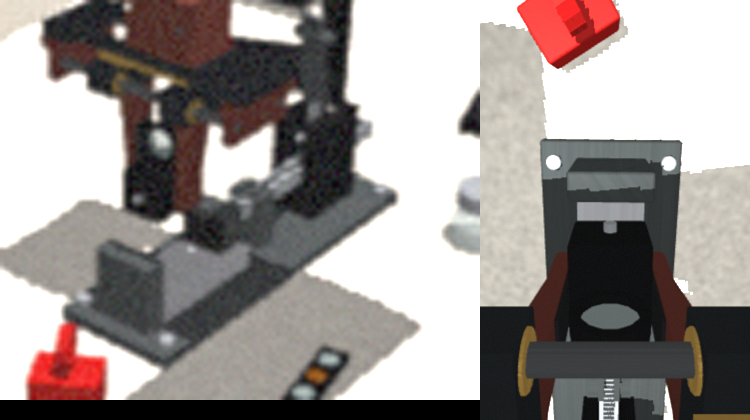

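play_rows([
  {"xyz": [-0.0045, 0.001, 0], "dr": [0, 0, 0.0008]},
  {"xyz": [0, 0, 0.04], "dr": [0, 0, 0]},
  {"xyz": [0, 0, 0.04], "dr": [0, 0, 0]},
  {"xyz": [0, 0, 0.03], "dr": [0, 0, 0]},
  {"xyz": [0, 0, 0.025], "dr": [0, 0, 0]},
  {"xyz": [0, 0, 0.016], "dr": [0, 0, 0]},
  {"xyz": [0, 0, 0], "dr": [0, 0, 0]},
  {"xyz": [0, 0, 0], "dr": [0, 0, 0]},
])

```text
t: 7.8
ee_pos: [0.5533, 0.0013, 0.037]
orientation: [0.746, 0.666, 0.0, 0.0]
force: [-0.1, -0.5, -2.7]
gripper_width: 0.036
gripper_force: 12.0
```

play_rows([
  {"xyz": [0.003, -0.002, 0.002], "dr": [0, 0, 0]},
  {"xyz": [0, 0, 0], "dr": [0, 0, 0]},
  {"xyz": [0, 0, 0], "dr": [0, 0, 0]},
  {"xyz": [0, 0, 0], "dr": [0, 0, 0]},
])

```text
t: 8.2
ee_pos: [0.5525, 0.0026, 0.0362]
orientation: [0.746, 0.666, 0.0, 0.0]
force: [0.6, 0.1, -1.6]
gripper_width: 0.0362
gripper_force: 12.0
```

play_rows([
  {"xyz": [0, 0, 0], "dr": [0, 0, 0]},
  {"xyz": [0, 0, 0], "dr": [0, 0, 0]},
  {"xyz": [0, 0, 0], "dr": [0, 0, 0]},
  {"xyz": [0, 0, 0], "dr": [0, 0, 0]},
], grip=-0.05)

```text
t: 8.6
ee_pos: [0.5525, 0.0025, 0.0361]
orientation: [0.746, 0.666, 0.0, 0.0]
force: [0.4, -0.6, -0.3]
gripper_width: 0.046
gripper_force: 0.0
```

play_rows([
  {"xyz": [0, 0, -0.03], "dr": [0, 0, 0]},
  {"xyz": [0, 0, -0.06], "dr": [0, 0, 0]},
  {"xyz": [0, 0, -0.1], "dr": [0, 0, 0]},
  {"xyz": [0, 0, -0.12], "dr": [0, 0, 0]},
  {"xyz": [-0.05, 0, -0.1], "dr": [0, 0, 0]},
  {"xyz": [-0.1, 0, -0.05], "dr": [0, 0, 0]},
  {"xyz": [0, 0, 0], "dr": [0, 0, 0]},
  {"xyz": [0, 0, 0], "dr": [0, 0, 0]},
])

```text
t: 9.4
ee_pos: [0.5457, -0.0576, 0.2211]
orientation: [0.747, 0.665, 0.001, 0.001]
force: [0.2, 0.2, -0.3]
gripper_width: 0.0459
gripper_force: 0.0
```

Run:
```python
from h import *
o=get_obs(); c=get_calibration("wrist"); im=snapshot("wrist"); s=snapshot("side"); t=snapshot("top")
np.savez("w4.npz",T=c["T"]); cv2.imwrite("pics/w4raw.png",im[:,:,::-1]); cv2.imwrite("pics/s4raw.png",s[:,:,::-1]); cv2.imwrite("pics/t4raw.png",t[:,:,::-1])
print(o["t"],o["ee_pos"],o["gripper_width"],o["force"],R.from_quat(o["orientation"]).as_matrix().round(4)[:,:2].tolist())
a=cv2.resize(s[160:270,230:340],(400,400),interpolation=cv2.INTER_CUBIC); b=cv2.resize(im[20:320,180:380],(400,600),interpolation=cv2.INTER_CUBIC)
out=np.zeros((600,800,3),np.uint8); out[:400,:400]=a; out[:,400:]=b; cv2.imwrite("pics/w4.png",np.clip(out[:,:,::-1]*1.5,0,255).astype(np.uint8))
```

```text
9.4 [ 0.54569225 -0.05758593  0.22107821] 0.04594874935886509 [ 0.18167068  0.18241233 -0.31704262] [[0.1148, 0.9934], [0.9934, -0.1148], [0.0003, 0.0017]]
```

View pics/w4.png

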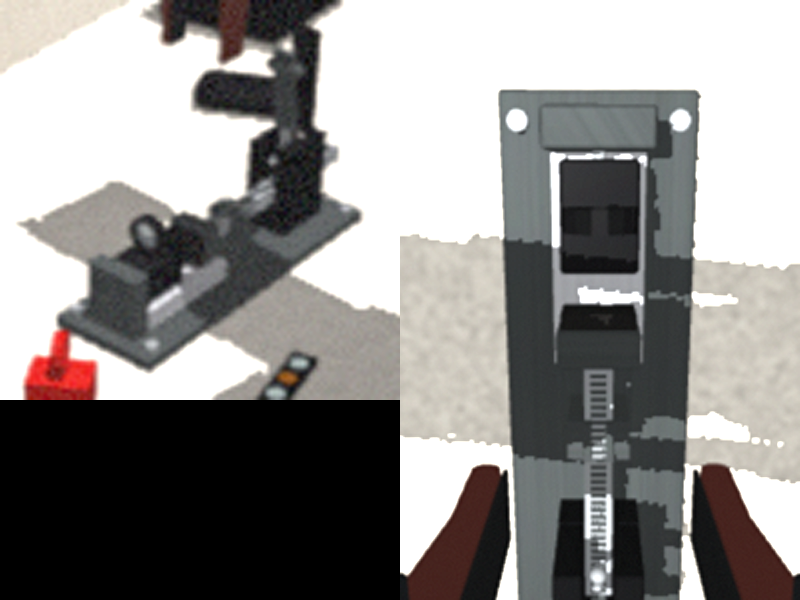

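The carrier stands upright, centred and square on the bed, clear of both jaws. Next I'll find the handle and trigger from the unobstructed first top and side pictures.

Run:
```python
from h import *
d=np.radians(83.5);u=np.array([np.cos(d),np.sin(d),0]);n=np.array([np.sin(d),-np.cos(d),0])
c=get_calibration("top"); s=get_calibration("side"); o=c["T"][:3,3]
for uv in ([365.3,224.7],[350,219.5]):
    P=back(c,[uv],.192)[0]; print("top",uv,P.round(4),"u,n",(P@u).round(4),(P@n).round(4))
y0=.0685-.1
for hy in(-.15,-.14,-.13,-.12,-.11,-.10,-.09):
    P=u*(y0+hy)+n*.5486; print(hy,P.round(3),"top",proj(c,[P+[0,0,.192]]).round(1),"side",proj(s,[P+[0,0,.192]]).round(1),proj(s,[P+[0,0,.165]]).round(1))
a=cv2.imread("pics/side0.png")[155:245,280:345]; b=cv2.imread("pics/top0.png")[200:250,325:390]
out=np.zeros((600,800,3),np.uint8); out[:540,:390]=cv2.resize(a,(390,540),interpolation=cv2.INTER_CUBIC); out[:300,400:790]=cv2.resize(b,(390,300),interpolation=cv2.INTER_CUBIC)
cv2.imwrite("pics/h0.png",np.clip(out*2.2,0,255).astype(np.uint8))
```

```text
top [365.3, 224.7] [ 0.5281 -0.2015  0.192 ] u,n -0.1404 0.5476
top [350, 219.5] [ 0.5383 -0.17    0.192 ] u,n -0.108 0.5541
-0.15 [ 0.525 -0.242  0.   ] top [[385.2 226.9]] side [[320.7 163.5]] [[320.  171.3]]
-0.14 [ 0.526 -0.233  0.   ] top [[380.4 226.2]] side [[318.9 164.4]] [[318.3 172.2]]
-0.13 [ 0.527 -0.223  0.   ] top [[375.6 225.6]] side [[317.2 165.3]] [[316.6 173.2]]
-0.12 [ 0.528 -0.213  0.   ] top [[370.7 224.9]] side [[315.4 166.2]] [[314.8 174.1]]
-0.11 [ 0.529 -0.203  0.   ] top [[365.9 224.3]] side [[313.6 167.2]] [[313.  175.1]]
-0.1 [ 0.53  -0.193  0.   ] top [[361.  223.6]] side [[311.8 168.1]] [[311.2 176.1]]
-0.09 [ 0.531 -0.183  0.   ] top [[356.2 223. ]] side [[310.  169.1]] [[309.4 177.1]]
```

View pics/h0.png

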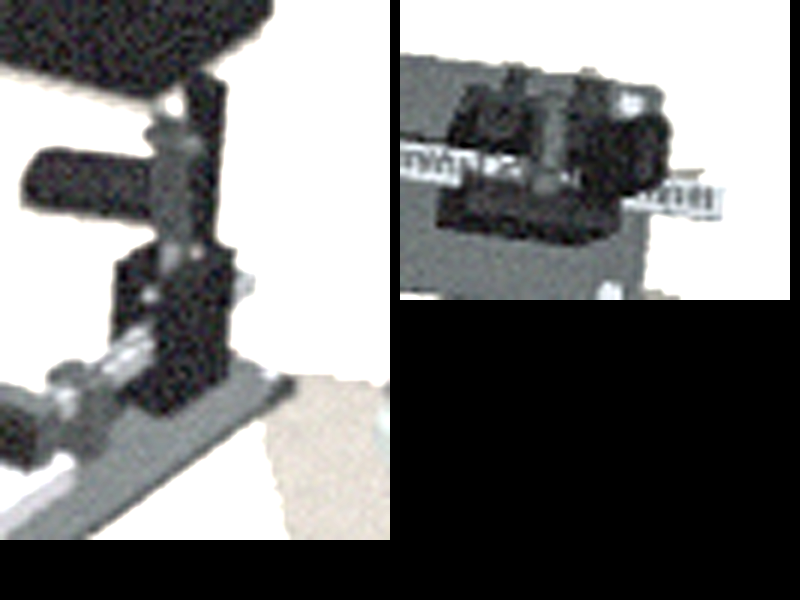

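play_rows([
  {"xyz": [0, 0, -0.1], "dr": [0, 0, 0]},
  {"xyz": [-0.087, 0, -0.0975], "dr": [0, 0, 0]},
  {"xyz": [-0.087, 0, 0], "dr": [0, 0, 0]},
  {"xyz": [-0.087, 0, 0], "dr": [0, 0, 0]},
  {"xyz": [-0.087, 0, 0], "dr": [0, 0, 0]},
  {"xyz": [0, 0, 0], "dr": [0, 0, 0.0225]},
  {"xyz": [0, 0, 0], "dr": [0, 0, 0.0225]},
  {"xyz": [0, 0, 0], "dr": [0, 0, 0.0225]},
  {"xyz": [0, 0, 0], "dr": [0, 0, 0.0225]},
  {"xyz": [0, 0, 0], "dr": [0, 0, 0.0225]},
  {"xyz": [0, 0, 0], "dr": [0, 0, 0.0225]},
  {"xyz": [0, 0, 0], "dr": [0, 0, 0.0225]},
], grip=-0.82)

```text
t: 10.75
ee_pos: [0.5298, -0.1925, 0.2958]
orientation: [0.973, 0.23, -0.001, -0.001]
force: [-0.3, 0.4, -0.0]
gripper_width: 0.08
gripper_force: 0.0
```

play_rows([
  {"xyz": [0, 0, 0], "dr": [0, 0, 0.0225]},
  {"xyz": [0, 0, 0], "dr": [0, 0, 0.0225]},
  {"xyz": [0, 0, 0], "dr": [0, 0, 0.0225]},
  {"xyz": [0, 0, 0], "dr": [0, 0, 0.0225]},
  {"xyz": [0, 0, 0], "dr": [0, 0, 0.0025]},
  {"xyz": [0, 0, 0], "dr": [0, 0, 0]},
  {"xyz": [0, 0, 0], "dr": [0, 0, 0]},
])

```text
t: 11.45
ee_pos: [0.53, -0.1934, 0.2967]
orientation: [0.998, -0.055, -0.0, -0.0]
force: [0.1, -0.2, 1.4]
gripper_width: 0.0797
gripper_force: 0.0
```

Run:
```python
from h import *
o=get_obs(); c=get_calibration("wrist"); im=snapshot("wrist"); cv2.imwrite("pics/w5.png",im[:,:,::-1])
np.savez("w5.npz",T=c["T"])
M=R.from_quat(o["orientation"]).as_matrix()
print(o["t"],o["ee_pos"],o["gripper_width"],M.round(4).tolist(),np.degrees(np.arctan2(M[1,0],M[0,0])))
print(proj(c,[[.529,-.2037,.192]]))
```

```text
11.45 [ 0.52997638 -0.19335767  0.2967061 ] 0.07974539122256614 [[0.994, -0.1095, -0.001], [-0.1095, -0.994, 0.0007], [-0.001, -0.0006, -1.0]] -6.287400540673636
[[291.76333947 212.60864692]]
```

View pics/w5.png

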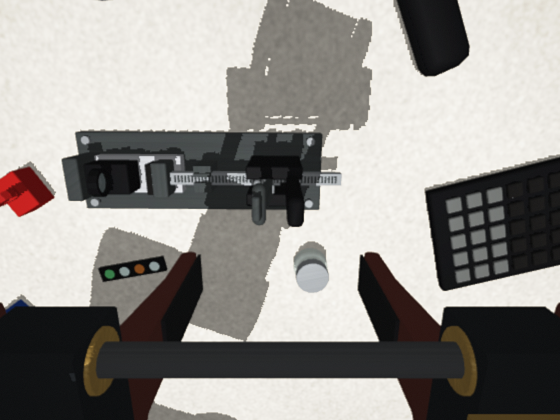

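The handle top is at about (296,212) and the trigger top at about (259,215), between the fingers but roughly 3 mm further from the jaws than estimated. I'll refine that numerically.

Run:
```python
from h import *
c=get_calibration("wrist"); c["T"]=np.load("w5.npz")["T"]
g=cv2.cvtColor(cv2.imread("pics/w5.png"),cv2.COLOR_BGR2GRAY)
for r in (200,208,212,216,220,224,228): print(r,g[r,246:310].tolist())
d=np.radians(83.5);u=np.array([np.cos(d),np.sin(d),0]);n=np.array([np.sin(d),-np.cos(d),0])
for uv,z in(([288,215],.192),([303.5,215],.192),([252,215],.18),([266,215],.18),([296,226],.192),([259,224],.18)):
    P=back(c,[uv],z)[0]; print(uv,(P@u).round(4),(P@n).round(4))
```

```text
200 [28, 28, 34, 36, 35, 42, 60, 72, 76, 81, 84, 81, 70, 49, 36, 38, 57, 62, 54, 41, 33, 31, 34, 33, 34, 35, 34, 36, 35, 35, 35, 34, 35, 35, 35, 35, 35, 35, 35, 27, 16, 8, 12, 12, 15, 17, 17, 17, 18, 17, 18, 17, 18, 17, 17, 14, 13, 25, 64, 63, 88, 117, 140, 145]
208 [39, 38, 39, 39, 39, 42, 58, 71, 74, 77, 79, 77, 68, 49, 35, 34, 57, 63, 52, 42, 37, 35, 36, 37, 35, 36, 36, 35, 36, 35, 36, 36, 37, 37, 36, 36, 36, 37, 37, 37, 22, 10, 14, 18, 19, 21, 22, 25, 25, 27, 27, 25, 25, 24, 21, 19, 15, 15, 49, 72, 78, 86, 97, 101]
212 [137, 135, 132, 131, 131, 99, 68, 69, 76, 79, 82, 78, 70, 50, 36, 36, 57, 61, 52, 62, 116, 135, 133, 133, 132, 132, 131, 132, 132, 133, 133, 132, 132, 132, 132, 133, 132, 132, 136, 138, 86, 27, 16, 18, 20, 21, 22, 27, 26, 27, 25, 24, 24, 21, 20, 18, 13, 41, 174, 236, 240, 239, 239, 240]
216 [136, 134, 132, 132, 133, 102, 69, 70, 77, 81, 83, 81, 73, 53, 37, 41, 59, 62, 52, 61, 117, 137, 137, 133, 130, 132, 133, 131, 131, 135, 139, 141, 138, 134, 130, 128, 130, 133, 135, 132, 93, 39, 15, 18, 19, 22, 25, 26, 28, 27, 26, 24, 23, 22, 20, 16, 11, 63, 229, 246, 243, 241, 
[... 388 characters left out ...]
2, 132, 136, 135, 136, 136, 138, 137, 137, 136, 135, 134, 136, 134, 133, 133, 135, 135, 134, 133, 135, 134, 132, 134, 122, 68, 23, 17, 19, 22, 22, 24, 24, 22, 20, 18, 15, 9, 37, 158, 239, 245, 244, 242, 241, 238, 237]
228 [137, 136, 132, 129, 129, 130, 132, 134, 133, 131, 131, 131, 133, 134, 134, 132, 131, 132, 134, 135, 136, 138, 135, 138, 137, 138, 137, 136, 134, 134, 133, 131, 131, 129, 140, 226, 244, 235, 182, 146, 142, 150, 207, 237, 241, 241, 242, 244, 245, 245, 243, 241, 240, 239, 240, 240, 240, 240, 241, 242, 243, 242, 242, 241]
[288, 215] -0.1395 0.5467
[303.5, 215] -0.1519 0.5467
[252, 215] -0.1098 0.5428
[266, 215] -0.1215 0.5429
[296, 226] -0.1461 0.5374
[259, 224] -0.1156 0.5349
```

play_rows([
  {"xyz": [0.001, 0.0145, 0], "dr": [0, 0, 0]},
  {"xyz": [0, 0, 0.07], "dr": [0, 0, 0]},
  {"xyz": [0, 0, 0.08], "dr": [0, 0, 0]},
  {"xyz": [0, 0, 0.08], "dr": [0, 0, 0]},
  {"xyz": [0, 0, 0.08], "dr": [0, 0, 0]},
  {"xyz": [0, 0, 0.067], "dr": [0, 0, 0]},
  {"xyz": [0, 0, 0], "dr": [0, 0, 0]},
  {"xyz": [0, 0, 0], "dr": [0, 0, 0]},
  {"xyz": [0, 0, 0], "dr": [0, 0, 0]},
])

```text
t: 12.4
ee_pos: [0.531, -0.2005, 0.1481]
orientation: [0.998, -0.056, 0.001, 0.001]
force: [0.3, 0.7, 0.1]
gripper_width: 0.0801
gripper_force: 0.0
```

play_rows([
  {"xyz": [0, 0, 0], "dr": [0, 0, 0]},
  {"xyz": [0, 0, 0], "dr": [0, 0, 0]},
  {"xyz": [0, 0, 0], "dr": [0, 0, 0]},
  {"xyz": [0, 0, 0], "dr": [0, 0, 0]},
  {"xyz": [0, 0, 0], "dr": [0, 0, 0]},
  {"xyz": [0, 0, 0], "dr": [0, 0, 0]},
  {"xyz": [0, 0, 0], "dr": [0, 0, 0]},
  {"xyz": [0, 0, 0], "dr": [0, 0, 0]},
  {"xyz": [0, 0, 0], "dr": [0, 0, 0]},
  {"xyz": [0, 0, 0], "dr": [0, 0, 0]},
], grip=1, grip_force=10)

```text
t: 13.4
ee_pos: [0.53, -0.1995, 0.1471]
orientation: [0.998, -0.057, 0.0, -0.0]
force: [-0.6, 3.5, 6.4]
gripper_width: 0.0268
gripper_force: 9.7
```

play_rows([
  {"xyz": [0, 0, 0], "dr": [0, 0, 0]},
  {"xyz": [0, 0, 0], "dr": [0, 0, 0]},
  {"xyz": [0, 0, 0], "dr": [0, 0, 0]},
  {"xyz": [0, 0, 0], "dr": [0, 0, 0]},
  {"xyz": [0, 0, 0], "dr": [0, 0, 0]},
], grip=-0.55)

```text
t: 13.9
ee_pos: [0.5295, -0.1999, 0.1462]
orientation: [0.998, -0.056, -0.0, 0.0]
force: [-0.1, -0.9, 0.4]
gripper_width: 0.0632
gripper_force: 0.0
```

play_rows([
  {"xyz": [0, 0, 0], "dr": [0, 0, 0]},
  {"xyz": [0, 0, 0], "dr": [0, 0, 0]},
  {"xyz": [0, 0, 0], "dr": [0, 0, 0]},
  {"xyz": [0, 0, 0], "dr": [0, 0, 0]},
  {"xyz": [0, 0, 0], "dr": [0, 0, 0]},
  {"xyz": [0, 0, 0], "dr": [0, 0, 0]},
  {"xyz": [0, 0, 0], "dr": [0, 0, 0]},
  {"xyz": [0, 0, 0], "dr": [0, 0, 0]},
], grip=1)

```text
t: 14.7
ee_pos: [0.5298, -0.1995, 0.1468]
orientation: [0.998, -0.057, 0.0, -0.0]
force: [-2.5, 2.9, 7.1]
gripper_width: 0.0271
gripper_force: 9.7
```

Run:
```python
from h import *
o=get_obs(); print(o["t"],o["gripper_width"],o["gripper_force"],o["force"])
s=snapshot("side"); cv2.imwrite("pics/s6raw.png",s[:,:,::-1])
im=snapshot("wrist"); cv2.imwrite("pics/w6raw.png",im[:,:,::-1])
a=cv2.resize(s[190:265,240:315],(400,400),interpolation=cv2.INTER_CUBIC); b=cv2.imread("pics/s4raw.png")[190:265,240:315]; b=cv2.resize(b,(400,400),interpolation=cv2.INTER_CUBIC)
cv2.imwrite("pics/s6.png",np.clip(np.hstack([b,a[:,:,::-1]])*1.8,0,255).astype(np.uint8))
```

```text
14.7 0.027071890676745296 9.737449111416936 [-2.46928197  2.8604807   7.07786999]
```

View pics/s6.png

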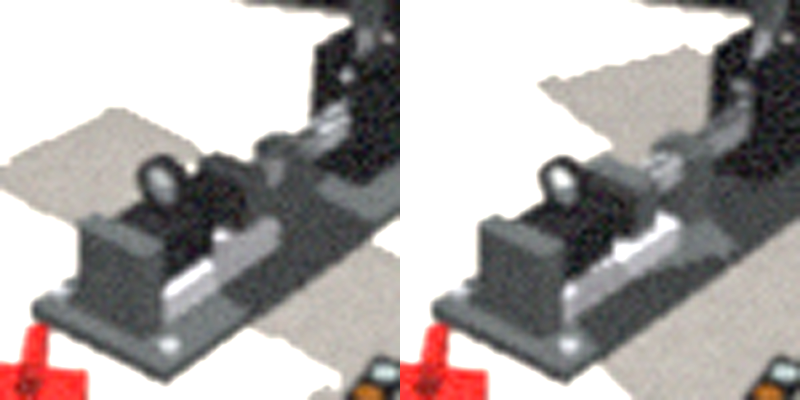

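Two squeezes have fed the jaw clearly towards the carrier, which stayed in place and upright. I've used all my views, so from here I'll go by the closing width.

play_rows([
  {"xyz": [0, 0, 0], "dr": [0, 0, 0]},
  {"xyz": [0, 0, 0], "dr": [0, 0, 0]},
  {"xyz": [0, 0, 0], "dr": [0, 0, 0]},
  {"xyz": [0, 0, 0], "dr": [0, 0, 0]},
  {"xyz": [0, 0, 0], "dr": [0, 0, 0]},
], grip=-0.55)

```text
t: 15.3
ee_pos: [0.5297, -0.2, 0.1462]
orientation: [0.998, -0.056, -0.0, 0.0]
force: [0.2, 0.1, 0.5]
gripper_width: 0.0633
gripper_force: 0.0
```

play_rows([
  {"xyz": [0, 0, 0], "dr": [0, 0, 0]},
  {"xyz": [0, 0, 0], "dr": [0, 0, 0]},
  {"xyz": [0, 0, 0], "dr": [0, 0, 0]},
  {"xyz": [0, 0, 0], "dr": [0, 0, 0]},
  {"xyz": [0, 0, 0], "dr": [0, 0, 0]},
  {"xyz": [0, 0, 0], "dr": [0, 0, 0]},
  {"xyz": [0, 0, 0], "dr": [0, 0, 0]},
  {"xyz": [0, 0, 0], "dr": [0, 0, 0]},
], grip=1)

```text
t: 16.1
ee_pos: [0.5298, -0.1995, 0.1468]
orientation: [0.998, -0.057, 0.0, -0.0]
force: [-1.2, 4.1, 6.1]
gripper_width: 0.027
gripper_force: 9.7
```

play_rows([
  {"xyz": [0, 0, 0], "dr": [0, 0, 0]},
  {"xyz": [0, 0, 0], "dr": [0, 0, 0]},
  {"xyz": [0, 0, 0], "dr": [0, 0, 0]},
  {"xyz": [0, 0, 0], "dr": [0, 0, 0]},
  {"xyz": [0, 0, 0], "dr": [0, 0, 0]},
], grip=-0.55)

```text
t: 16.6
ee_pos: [0.5297, -0.2, 0.1462]
orientation: [0.998, -0.056, -0.0, 0.0]
force: [0.5, -0.2, -0.7]
gripper_width: 0.0634
gripper_force: 0.0
```

play_rows([
  {"xyz": [0, 0, 0], "dr": [0, 0, 0]},
  {"xyz": [0, 0, 0], "dr": [0, 0, 0]},
  {"xyz": [0, 0, 0], "dr": [0, 0, 0]},
  {"xyz": [0, 0, 0], "dr": [0, 0, 0]},
  {"xyz": [0, 0, 0], "dr": [0, 0, 0]},
  {"xyz": [0, 0, 0], "dr": [0, 0, 0]},
  {"xyz": [0, 0, 0], "dr": [0, 0, 0]},
  {"xyz": [0, 0, 0], "dr": [0, 0, 0]},
], grip=1)

```text
t: 17.4
ee_pos: [0.5298, -0.1995, 0.1468]
orientation: [0.998, -0.057, 0.0, -0.0]
force: [-1.4, 3.2, 5.0]
gripper_width: 0.0271
gripper_force: 9.7
```

play_rows([
  {"xyz": [0, 0, 0], "dr": [0, 0, 0]},
  {"xyz": [0, 0, 0], "dr": [0, 0, 0]},
  {"xyz": [0, 0, 0], "dr": [0, 0, 0]},
  {"xyz": [0, 0, 0], "dr": [0, 0, 0]},
  {"xyz": [0, 0, 0], "dr": [0, 0, 0]},
  {"xyz": [0, 0, 0], "dr": [0, 0, 0]},
], grip=-0.65)

```text
t: 18.0
ee_pos: [0.5297, -0.2, 0.1463]
orientation: [0.998, -0.056, -0.0, 0.0]
force: [0.2, 0.2, -0.0]
gripper_width: 0.0707
gripper_force: 0.0
```

play_rows([
  {"xyz": [0, 0, 0], "dr": [0, 0, 0]},
  {"xyz": [0, 0, 0], "dr": [0, 0, 0]},
  {"xyz": [0, 0, 0], "dr": [0, 0, 0]},
  {"xyz": [0, 0, 0], "dr": [0, 0, 0]},
  {"xyz": [0, 0, 0], "dr": [0, 0, 0]},
  {"xyz": [0, 0, 0], "dr": [0, 0, 0]},
  {"xyz": [0, 0, 0], "dr": [0, 0, 0]},
  {"xyz": [0, 0, 0], "dr": [0, 0, 0]},
], grip=1)

```text
t: 18.8
ee_pos: [0.5298, -0.1994, 0.1469]
orientation: [0.998, -0.057, 0.0, -0.0]
force: [-1.4, 2.7, 5.8]
gripper_width: 0.0272
gripper_force: 9.8
```

Run:
```python
from h import *
s=cv2.cvtColor(snapshot("side"),cv2.COLOR_RGB2GRAY).astype(float)
cv2.imwrite("pics/s7raw.png",s); r=cv2.cvtColor(cv2.imread("pics/s6raw.png"),cv2.COLOR_BGR2GRAY).astype(float)
r4=cv2.cvtColor(cv2.imread("pics/s4raw.png"),cv2.COLOR_BGR2GRAY).astype(float)
# profile of edges: jaw block shift via template from s6 (jaw top plate), carrier ring shift
for nm,(y0,y1,x0,x1) in dict(jaw=(217,234,277,290),ring=(218,231,263,275)).items():
    t=r[y0:y1,x0:x1].astype(np.float32); w=s[y0-12:y1+12,x0-15:x1+15].astype(np.float32)
    m=cv2.matchTemplate(w,t,cv2.TM_CCOEFF_NORMED); _,v,_,l=cv2.minMaxLoc(m); print(nm,"shift",l[0]-15,l[1]-12,round(v,2))
d=np.radians(83.5);u=np.array([np.cos(d),np.sin(d),0]);n=np.array([np.sin(d),-np.cos(d),0])
c=get_calibration("side"); P=u*.02+n*.5486+[0,0,.06]; print("px per 10mm along bar",proj(c,[P+u*.01])-proj(c,[P]))
```

```text
jaw shift -2 1 0.93
ring shift -1 0 0.97
px per 10mm along bar [[-2.07100827  1.31867708]][ WARN:0@0.933] global loadsave.cpp:1063 imwrite_ Unsupported depth image for selected encoder is fallbacked to CV_8U.
```

play_rows([
  {"xyz": [0, 0, 0], "dr": [0, 0, 0]},
  {"xyz": [0, 0, 0], "dr": [0, 0, 0]},
  {"xyz": [0, 0, 0], "dr": [0, 0, 0]},
  {"xyz": [0, 0, 0], "dr": [0, 0, 0]},
  {"xyz": [0, 0, 0], "dr": [0, 0, 0]},
  {"xyz": [0, 0, 0], "dr": [0, 0, 0]},
], grip=-0.65)

```text
t: 19.45
ee_pos: [0.5297, -0.2, 0.1463]
orientation: [0.998, -0.056, -0.0, 0.0]
force: [0.8, 0.4, -0.5]
gripper_width: 0.071
gripper_force: 0.0
```

play_rows([
  {"xyz": [0, 0, 0], "dr": [0, 0, 0]},
  {"xyz": [0, 0, 0], "dr": [0, 0, 0]},
  {"xyz": [0, 0, 0], "dr": [0, 0, 0]},
  {"xyz": [0, 0, 0], "dr": [0, 0, 0]},
  {"xyz": [0, 0, 0], "dr": [0, 0, 0]},
  {"xyz": [0, 0, 0], "dr": [0, 0, 0]},
  {"xyz": [0, 0, 0], "dr": [0, 0, 0]},
  {"xyz": [0, 0, 0], "dr": [0, 0, 0]},
], grip=1)

```text
t: 20.25
ee_pos: [0.53, -0.1983, 0.1471]
orientation: [0.998, -0.057, 0.0, -0.001]
force: [-0.5, 6.2, 7.1]
gripper_width: 0.0293
gripper_force: 10.0
```

play_rows([
  {"xyz": [0, 0, 0], "dr": [0, 0, 0]},
  {"xyz": [0, 0, 0], "dr": [0, 0, 0]},
  {"xyz": [0, -0.003, 0], "dr": [0, 0, 0]},
  {"xyz": [0, 0, 0], "dr": [0, 0, 0]},
  {"xyz": [0, 0, 0], "dr": [0, 0, 0]},
  {"xyz": [0, 0, 0], "dr": [0, 0, 0]},
], grip=-0.65)

```text
t: 20.85
ee_pos: [0.5299, -0.199, 0.1464]
orientation: [0.998, -0.057, -0.0, 0.0]
force: [0.9, 1.1, -0.4]
gripper_width: 0.0713
gripper_force: 0.0
```

play_rows([
  {"xyz": [0, 0, 0], "dr": [0, 0, 0]},
  {"xyz": [0, 0, 0], "dr": [0, 0, 0]},
  {"xyz": [0, 0, 0], "dr": [0, 0, 0]},
  {"xyz": [0, 0, 0], "dr": [0, 0, 0]},
  {"xyz": [0, 0, 0], "dr": [0, 0, 0]},
  {"xyz": [0, 0, 0], "dr": [0, 0, 0]},
  {"xyz": [0, 0, 0], "dr": [0, 0, 0]},
  {"xyz": [0, 0, 0], "dr": [0, 0, 0]},
], grip=1)

```text
t: 21.65
ee_pos: [0.53, -0.1978, 0.1471]
orientation: [0.998, -0.057, 0.0, -0.001]
force: [0.2, 3.9, 6.9]
gripper_width: 0.0304
gripper_force: 10.0
```

At 10 N the trigger stopped short at 29.3 and then 30.4 mm, so the carrier is held with about 10 N. I'll let go and withdraw upward.

play_rows([
  {"xyz": [0, 0, 0], "dr": [0, 0, 0]},
  {"xyz": [0, 0, 0], "dr": [0, 0, 0]},
  {"xyz": [0, 0, 0], "dr": [0, 0, 0]},
  {"xyz": [0, 0, 0], "dr": [0, 0, 0]},
  {"xyz": [0, 0, 0], "dr": [0, 0, 0]},
  {"xyz": [0, 0, -0.04], "dr": [0, 0, 0]},
  {"xyz": [0, 0, -0.08], "dr": [0, 0, 0]},
  {"xyz": [0, 0, -0.1], "dr": [0, 0, 0]},
  {"xyz": [0, 0, -0.1], "dr": [0, 0, 0]},
  {"xyz": [0, 0, -0.08], "dr": [0, 0, 0]},
  {"xyz": [0, 0, 0], "dr": [0, 0, 0]},
  {"xyz": [0, 0, 0], "dr": [0, 0, 0]},
], grip=-0.82)

```text
t: 22.85
ee_pos: [0.5301, -0.1992, 0.307]
orientation: [0.998, -0.057, 0.001, 0.001]
force: [0.9, 0.7, -0.8]
gripper_width: 0.08
gripper_force: 0.0
```

Run:
```python
from h import *
o=get_obs(); c=get_calibration("wrist"); im=snapshot("wrist"); s=snapshot("side")
cv2.imwrite("pics/w8.png",im[:,:,::-1]); cv2.imwrite("pics/s8.png",s[:,:,::-1])
print(o["t"],o["ee_pos"],o["force"])
g=cv2.cvtColor(im,cv2.COLOR_RGB2GRAY); r=cv2.cvtColor(cv2.imread("pics/w5.png"),cv2.COLOR_BGR2GRAY)
for nm,(y0,y1,x0,x1) in dict(fixed=(150,205,62,88),ring=(160,195,92,110),jaw=(155,197,146,172),handle=(195,228,284,306)).items():
    t=r[y0:y1,x0:x1]; w=g[y0-20:y1+20,max(0,x0-40):x1+40]
    m=cv2.matchTemplate(w,t,cv2.TM_CCOEFF_NORMED); _,v,_,l=cv2.minMaxLoc(m); print(nm,l[0]+max(0,x0-40)-x0,l[1]-20,round(v,2))
# px per 10 mm along bar at ring
d=np.radians(83.5);u=np.array([np.cos(d),np.sin(d),0]);n=np.array([np.sin(d),-np.cos(d),0]); P=u*.066+n*.5486+[0,0,.08]
print(proj(c,[P,P+.01*u]))
```

```text
22.85 [ 0.53012355 -0.19919394  0.30698117] [ 0.92796825  0.68337998 -0.7879635 ]
fixed 0 0 0.99
ring -4 0 0.94
jaw -23 -1 0.63
handle -8 -2 0.93
[[ 98.15776298 182.38712103]
 [ 89.29590425 182.39060054]]
```

```bash
python3 -c "from workcell import *; print(hand_in())"
```

```text
the job is handed in; nothing more can be done
None
```

The carrier is upright on the clamp bed and clamped against the fixed jaw after seven squeezes at 10 N (the last two stopped short, at 29.3 and 30.4 mm, so about 10 N on the part by your figures); the gripper is clear and the job is handed in at about 23 s. No picture was viewed after the second squeeze; the end state rests on those widths and image matching.

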